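# Feed the key-blank rack past the spring gate

## Robot

A 6-joint arm with a two-finger parallel gripper is mounted at the origin on the work surface. World frame = base frame: x ahead of the robot, y to its left, z up, the work surface at z = 0. Lengths are in m, angles in rad, forces in N, time in s.
With the tool pointing down it reaches from about 0.35 to 0.775 m from the base axis. Payload 7.3 kg.
Tool frame: the origin (TCP) lies at the very end of the fingers, on their centre line; the grasp point (between the pads) lies robot.pinch_z behind it (robot.pinch_z is the distance from the TCP to the grasp point, in m); y points along the fingers, z is the direction in which the jaws open and shut, and the axes are right-handed (so a half turn about y gives the same grasp; the last joint's range is limited). The gripper opens to 92 mm and grips with 3 to 60 N. Pads are 19 mm wide; open, the fingers measure 130 mm over their backs; the gripper's body (75 mm by 190 mm) begins 47 mm behind the grasp point.
Start: joints at [-1.439, 0.342, 1.524, -0, 1.275, -0.146], TCP at [0.144, -0.505, 0.227] pointing down, gripper open.
Joint ranges: [-2.53, 2.53], [-0.77, 2.02], [0.04, 2.7], [-1, 4.14], [0.28, 2.66], [-3.11, 3.11]. Speed limits (rad/s): [2.57, 2.57, 3.14, 3.14, 3.14, 3.14].

## Interface

Orientations are given as [roll, pitch, yaw] about the fixed x, y, z axes, in that order (R = Rz(yaw) Ry(pitch) Rx(roll)).
In Python, from cell import status, viewer, robot gives the robot as it stands. The module is installed in compiled form; this text tells all that it offers.
- The arm moves only by the shell command python3 -m pendant 'ROWS' [FORCE]. ROWS is JSON, a list that holds one entry, the list of rows, each a list of 7 numbers: the shift along the tool's x, y, z in cm, then the turn, a rotation vector about the tool's x, y, z in rad, then the finger opening in cm, from 0 to 9.18. A call has 1 to 20 rows; each row is the pose to reach, as a shift and turn from the pose commanded when the call began, along the tool's axes at that moment; what a row does not reach only later rows make up. A row lasts 1/10 s, in which the tool goes at most 50 mm and 8.59 degrees, less where a joint would pass 70% of its speed; a pose out of reach is approached as far as the arm can. A call with a gripper value outside its range is refused whole. The fingers move at their own pace and stop on an object; FORCE is the grip in N (left out, the last holds). Time passes only in rows, so rows that repeat a pose let the fingers close. It gives the time, the measured TCP pose, the force and the opening at its end, in the units of the state.
- status.observe(): the state, without advancing time (a new reading comes with each control period).
- viewer.read_camera(name): name is "side" or "top" or "wrist"; returns a dict with "image" (384x512x3 uint8, red, green, blue), "range_z" (384x512 float32, m along the optical axis (not along the pixel's ray), 0 where there is no reading), "fx", "fy", "cx", "cy" (pixels), "distortion" ([k1, k2, p1, p2, k3] as OpenCV has them; the pictures are not rectified), "camera_from_world" (4x4, takes a point from world to camera coordinates). Camera axes: x right, y up, looking along -z (the intrinsics and any distortion apply to the point x, -y, -z); pixel columns grow to the right and rows downward; lengths in m; the calibration is good to about 2 mm. A picture is of the moment at which its call begins.
- robot.hand_in(): hands the job in, once; it reports no verdict.
The state is a dict: "time": time; "qpos": joint angles; "qvel": joint speeds; "joint_efforts": joint torques, N m; "tool_pos": TCP position; "tool_rot": TCP orientation; "contact_force": force on the tool from outside, world axes, zero at the start; "torque": the same for the moment, N m; "opening": finger opening in m.
Only numpy, scipy, OpenCV 4.12 (cv2) and the standard library are available. Lean on these libraries where they do the work, as an engineer would, in place of code of your own. Each camera call takes 0.05 s, during which the arm holds its last target. There are 200 camera calls.

## Task

Press down the red pedal with one fingertip to hold the spring gate open and, while holding it, push the blue key-blank rack along its chute with the other fingertip, under the raised yellow arm, until the rack is fully home against the black end stop; then let go so that the gate springs shut behind it. Do not let the gate arm touch the rack, do not lift or tip the rack, and leave the other things on the table where they are.

Things in the scene. Friction and masses are not known exactly. Their poses are not given: they have to be found in the camera images.
- chute: Straight fixed aluminium chute. Origin: on the table top, mid-chute, in the plane of the gate arm; z up, +y downstream (the rack's way), pedal on the -x side. Floor 4 mm thick, y -215 to +150 mm; side walls' inner faces at x = +-30 mm, 4 mm thick, tops at z = 22 mm. Dark bearing posts (18 x 10 mm, 44 mm high) at x = -44, y = -190 and +68 mm.
- stop (a point): Centre of the upstream face of the black rubber end stop (68 mm wide, top 44 mm above the table), at x = 0, y = +140, z = 22 mm in the chute's frame. With the rack home against it the rack's origin is at y = +90 mm.
- rack: Loose blue rack of key blanks, 0.25 to 0.5 kg, on the chute floor: 56 mm wide (x), 100 mm long (y), origin at the centre of its underside, z up, +y downstream. Full-width end plates 6 mm thick, 40 mm high, at both ends; round metal key heads between them, up to 38 mm high. Starts with its front 30 to 55 mm short of the gate arm.
- gate (a joint): Opening angle of the gate, rad: 0 shut (held by a spring), 1.05 fully open at its stop; above 0.85 the arm clears the rack. One rigid piece (red pedal plate, shaft, yellow arm) turning on a shaft along the chute. Pressing the pedal down (3 to 6 N at 20 mm from the shaft) opens it, a fingertip may slide along the pedal; it springs shut when let go.
- shaft (a point): Point on the gate's shaft in the plane of the arm: x = -44, y = 0, z = 36 mm in the chute's frame; the shaft runs along y.
- pedal (a point): Middle of the red pedal plate (moves with the gate), 25 mm out from the shaft at chute y = -61 mm. Plate 3 mm thick, y -179 to +57 mm, reaching 3 to 46 mm outwards (-x) from the shaft; shut it slopes up outwards at 25 degrees (outer edge 56 mm above the table), fully open down at 35 degrees. With one fingertip on it at x -65 to -80 mm the other, equally low, fits in the chute at x -5 to +25 mm.
- gate_tip (a point): Free end of the yellow gate arm (moves with the gate). Arm 52 mm long from the shaft, 6 mm high, 6 mm thick, at chute y = 0: shut it lies level over half of the chute (x -44 to +8 mm, 36 mm above the table); open it stands up on the pedal side (tip 81 mm up at x = -18 mm).
- fob: Black car-key fob, 36 x 66 x 14 mm with a short steel key blade. Bystander, to be left where it is; origin at its underside.
- padlock: Brass padlock lying flat, 42 x 40 x 22 mm with a steel shackle. Bystander, to be left where it is; origin at its underside.
- jaw: Loose steel clamping jaw 50 x 40 x 40 mm with a red knob. Bystander, to be left where it is; origin at its underside.
- driver: Screwdriver with an orange handle, lying on the table. Bystander, to be left where it is; origin at its underside.
- oil: Yellow oil bottle, 52 mm wide, 105 mm tall. Bystander, to be left where it is; origin at its underside.
- sparebin: Empty red bin, 100 x 140 x 50 mm. Bystander, to be left where it is; origin at its underside.
- mug: White mug, 76 mm wide, 90 mm tall. Bystander, to be left where it is; origin at its underside.
Things that resemble listed ones, but are neither listed nor needed, are in the scene too. Several things have the shape of the rack; the one meant has the colours described above.

How it is judged:
On the way, in this order (a step that is already met when the one before it is completed fails the run):
1. a finger holds the gate open by its pedal while the rack is still upstream (value of joint gate above 0.75 rad and contact force between the fingers and gate above 0.3 N and y of rack in the frame of chute below -0.05 m), for 0.1 s.
2. the rack is part-way under the arm, with a finger still holding the gate open (value of joint gate above 0.7 rad and contact force between the fingers and gate above 0.3 N and y of rack in the frame of chute between -0.045 and 0.03 m), for 0.1 s.
At the end, for the whole second after the job is handed in: The rack stands upright on the chute floor within 6 mm of the end stop, at rest, and the gate has sprung shut behind it (below 0.1 rad) (y of rack in the frame of chute between 0.084 and 0.094 m and value of joint gate below 0.1 rad and z of rack in the frame of chute below 0.009 m and angle between rack's own z axis and vertical below 0.08 rad and linear speed of rack below 0.02 m/s); the robot touches nothing.
It fails at once if the gate touches the rack (contact force between gate and rack above 0.5 N).
It fails at once if the rack is lifted or tipped (z of rack in the frame of chute above 0.016 m or angle between rack's own z axis and vertical above 0.2 rad).
It fails at once if a bystander is moved by more than 2 cm (distance of any of fob, padlock, jaw, driver, oil, sparebin, mug from where it was at the start of the episode above 0.02 m).
It also fails if it takes over 40 s, if anything falls off the work surface, if the arm or the gripper's body presses on something with over 40 N, if the wrist force passes 120 N, or if a joint passes its speed limit or range.

## Working session

There is one attempt and no reset: what is moved stays moved. The work goes in short steps, Python scripts to look and compute and a shell command to move; the robot and the scene stay as the last step left them, time stands still between calls to the robot, and variables do not carry over. Pictures are saved under pics/ and viewed, about 8 in all and at most 12, crops included, and the job is handed in when it is done.

```bash
mkdir -p pics && python3 - <<'E'
from cell import status, viewer, robot
import cv2,numpy as np
print(status.observe(), robot.pinch_z)
for n in ("top","side"):
    c=viewer.read_camera(n); cv2.imwrite(f"pics/{n}0.png",c["image"][:,:,::-1])
    np.savez(f"{n}0.npz",**c); print(n,c["fx"],c["fy"],c["cx"],c["cy"],c["distortion"]); print(np.round(c["camera_from_world"],4))
E
```

```text
{'time': 0.0, 'qpos': array([-1.43900063e+00,  3.42669634e-01,  1.52504423e+00,  8.76648695e-06,
        1.27535889e+00, -1.46006226e-01]), 'qvel': array([-0.00214294, -0.0003907 ,  0.00051753,  0.00055448, -0.00052859,
        0.00163238]), 'joint_efforts': array([-1.46079372e-03, -4.31244493e+01, -2.44222391e+01,  7.15115061e-02,
        5.58469445e-02, -1.30600365e-04]), 'tool_pos': array([ 0.14394403, -0.50445746,  0.226063  ]), 'tool_rot': array([-1.57225946e+00,  2.23630664e-04, -2.86379345e+00]), 'contact_force': array([ 0.49772116, -0.6730972 , -0.39317256]), 'torque': array([-0.02799677,  0.01308827,  0.025093  ]), 'opening': 0.09160171852633518} 0.0188
top 364.3234208793257 364.3234208793257 254.98115365958623 193.32072337282438 [-0.05874336  0.          0.          0.          0.        ]
[[ 0.0247 -0.9997 -0.0067 -0.0477]
 [ 0.9827  0.023   0.1837 -0.5694]
 [-0.1835 -0.0112  0.983  -1.0123]
 [ 0.      0.      0.      1.    ]]
side 483.3762579439843 483.3762579439843 259.26391850938654 198.3258496228523 [0.04057974 0.         0.         0.         0.        ]
[[-0.7249 -0.6885 -0.022   0.3668]
 [ 0.4335 -0.4809  0.7621 -0.3143]
 [-0.5353  0.5429  0.6471 -0.969 ]
 [ 0.      0.      0.      1.    ]]
```

View pics/top0.png

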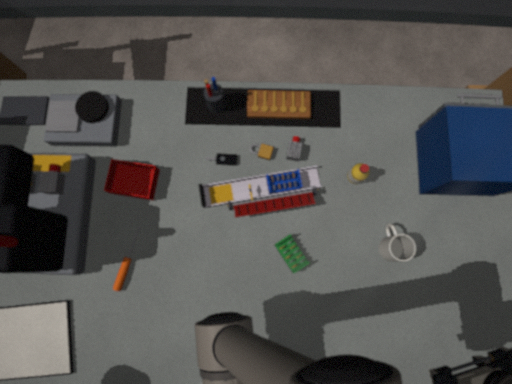

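View pics/side0.png

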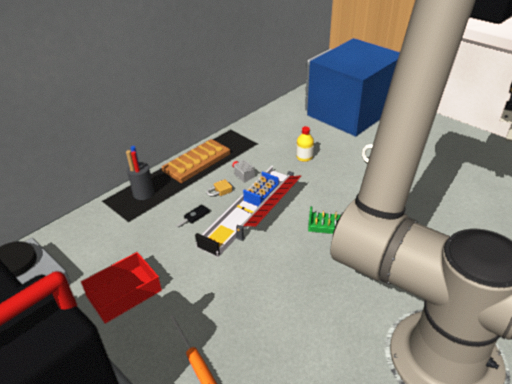

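Candidates for the rack are blue in the chute (top 285,181), green on the table (292,253) and orange/wood on the black mat (280,104). The description fits the blue one, so I'll check it in a close crop. The chute runs from about (320,180) to the black stop at about (205,195).

```bash
cat > h.py <<'E'
import numpy as np, cv2
def world(c,uv,z):
    """cast pixels onto plane z"""
    K=np.array([[c["fx"],0,c["cx"]],[0,c["fy"],c["cy"]],[0,0,1.]])
    p=cv2.undistortPoints(np.array(uv,float).reshape(-1,1,2),K,np.array(c["distortion"])).reshape(-1,2)
    T=c["camera_from_world"];R,t=T[:3,:3],T[:3,3]
    d=np.c_[p[:,0],-p[:,1],-np.ones(len(p))]@R; o=-R.T@t
    return o+d*((z-o[2])/d[:,2])[:,None]
def cloud(c):
    h,w=c["range_z"].shape; v,u=np.mgrid[:h,:w]
    K=np.array([[c["fx"],0,c["cx"]],[0,c["fy"],c["cy"]],[0,0,1.]])
    p=cv2.undistortPoints(np.stack([u,v],-1).reshape(-1,1,2).astype(float),K,np.array(c["distortion"])).reshape(-1,2)
    r=c["range_z"].reshape(-1,1); T=c["camera_from_world"]
    P=np.c_[p[:,0],-p[:,1],-np.ones(len(p))]*r
    return ((P-T[:3,3])@T[:3,:3]).reshape(h,w,3)
E
python3 - <<'E'
import numpy as np,cv2
from h import *
for n,(x0,y0,x1,y1),s in (("top",(190,155,335,225),5),("side",(185,155,315,260),5)):
    c=np.load(n+"0.npz"); im=c["image"][:,:,::-1]
    cr=cv2.resize(im[y0:y1,x0:x1],None,fx=s,fy=s,interpolation=cv2.INTER_CUBIC); cv2.imwrite(f"pics/{n}c.png",cr)
c=np.load("top0.npz"); X=cloud(c); hsv=cv2.cvtColor(c["image"],cv2.COLOR_RGB2HSV)
H,S,V=[hsv[...,i].astype(int) for i in range(3)]
roi=np.zeros(H.shape,bool); roi[155:225,190:335]=1
for nm,m in (("blue",(H>105)&(H<130)&(S>130)),("red",((H<6)|(H>174))&(S>150)),("yellow",(H>20)&(H<35)&(S>150))):
    k,l,st,ce=cv2.connectedComponentsWithStats((m&roi).astype(np.uint8))
    for i in range(1,k):
        if st[i,4]>15:
            q=np.argwhere(l==i)[:,::-1].astype(np.float32); box=cv2.boxPoints(cv2.minAreaRect(q))
            print(nm,st[i],ce[i].round(1),box.round(1).tolist(),np.median(X[l==i],0).round(3), X[l==i].min(0).round(3),X[l==i].max(0).round(3))
E
```

```text
blue [267 171  35  22 377] [284.7 182. ] [[266.6000061035156, 176.10000610351562], [298.5, 170.3000030517578], [301.6000061035156, 187.3000030517578], [269.6000061035156, 193.10000610351562]] [ 0.612 -0.123  0.025] [ 0.375 -0.17   0.006] [ 0.648 -0.046  1.099]
red [234 193  81  23 877] [274.2 204.4] [[233.60000610351562, 205.60000610351562], [312.29998779296875, 192.10000610351562], [314.20001220703125, 203.3000030517578], [235.5, 216.8000030517578]] [ 0.539 -0.09   0.048] [ 0.375 -0.207  0.009] [0.583 0.027 1.099]
yellow [210 185  22  18 293] [220.7 193.3] [[209.5, 187.5], [229.6999969482422, 184.60000610351562], [231.8000030517578, 199.3000030517578], [211.60000610351562, 202.1999969482422]] [0.578 0.072 0.004] [ 0.549  0.039 -0.002] [0.604 0.105 0.01 ]
```

View pics/topc.png

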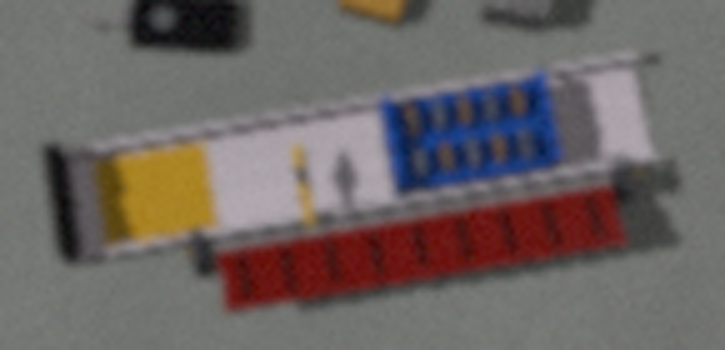

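View pics/sidec.png

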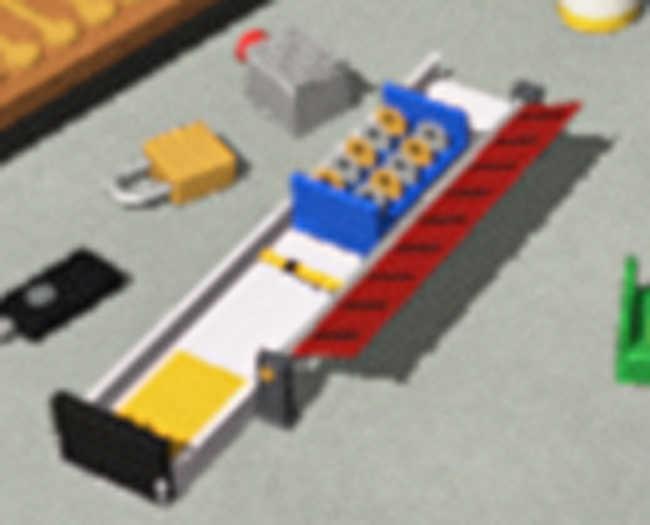

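The blue rack is confirmed: top crop x 385–555, metal key heads, in the chute, upstream of the yellow arm at crop (300,185). The pedal is the red strip on the robot side, and the stop is black at crop (65,200). Next I fit the chute pose from these points in both views.

```bash
cat > fit.py <<'E'
import numpy as np,cv2
from scipy.optimize import least_squares
from h import *
def proj(c,P):
    K=np.array([[c["fx"],0,c["cx"]],[0,c["fy"],c["cy"]],[0,0,1.]]);T=c["camera_from_world"]
    q=(P@T[:3,:3].T+T[:3,3])*[1,-1,-1]
    return cv2.projectPoints(q,np.zeros(3),np.zeros(3),K,np.array(c["distortion"]))[0].reshape(-1,2)
s,co=np.sin(np.deg2rad(25)),np.cos(np.deg2rad(25))
pin=lambda y:(-44-3*co,y,37.3+1.4); pout=lambda y:(-44-46*co,y,55.4+1.4)
top=[(pin(57),(219,256)),(pout(57),(230,311)),(pin(-179),(610,189)),(pout(-179),(626,243)),((8,0,39),(298,147)),((34,140,44),(63,147)),((-34,140,44),(83,258))]
side=[(pin(57),(297,353)),(pout(57),(355,357)),(pin(-179),(530,104)),(pout(-179),(581,102)),((8,0,39),(261,252))]
ct,cs=np.load("top0.npz"),np.load("side0.npz")
def W(p,P):
    a=p[2];R=np.array([[np.cos(a),-np.sin(a),0],[np.sin(a),np.cos(a),0],[0,0,1]])
    return np.array(P)/1000@R.T+[p[0],p[1],0]
def res(p):
    r=[]
    for c,L,o in ((ct,top,(190,155)),(cs,side,(185,155))):
        r.append(proj(c,W(p,[l[0] for l in L]))-((np.array([l[1] for l in L])+.5)/5-.5+o))
    return np.concatenate(r).ravel()
f=least_squares(res,[0.58,-0.06,0.15],loss="soft_l1"); p=f.x
print(p,np.rad2deg(p[2])); print(res(p).reshape(-1,2).round(1).tolist())
uv=(np.array([(385,100),(397,190),(545,75),(557,165)])+.5)/5-.5+[190,155]
w=world(ct,uv,.044); d=w-[p[0],p[1],0]; a=p[2]
print((d@np.array([[np.cos(a),-np.sin(a),0],[np.sin(a),np.cos(a),0],[0,0,1]])).round(4))
np.save("chute.npy",p)
E
python3 fit.py
```

```text
[ 0.59147453 -0.01791064  0.19974129] 11.44433314481872
[[0.1, -0.1], [-0.3, 1.2], [0.4, -0.5], [0.8, 0.5], [0.1, 0.5], [-0.9, -0.2], [-1.5, -0.1], [-1.1, -0.2], [0.2, -0.8], [-1.5, 0.0], [0.7, -0.4], [0.7, -0.3]]
[[ 0.0275 -0.0557  0.044 ]
 [-0.0274 -0.0528  0.044 ]
 [ 0.0258 -0.1524  0.044 ]
 [-0.0292 -0.1487  0.044 ]]
```

```bash
cat > go.py <<'E'
import sys,numpy as np
from scipy.spatial.transform import Rotation as R
from cell import status
def go(x,y,z):
    p=np.load("chute.npy");o=status.observe();T=R.from_euler("xyz",o["tool_rot"]);C=R.from_euler("z",p[2])
    t=C.apply([x,y,z])+[p[0],p[1],0]
    # wanted: tool y down, tool z along chute x
    G=R.from_matrix(np.c_[C.apply([0,-1,0]),[0,0,-1],C.apply([1,0,0])])
    here=C.inv().apply(o["tool_pos"]-[p[0],p[1],0])
    print("time",o["time"],"chute pos",here.round(4),"target world",t.round(3),"shift cm",(T.inv().apply(t-o["tool_pos"])*100).round(2),"turn",(T.inv()*G).as_rotvec().round(3),"F chute",C.inv().apply(o["contact_force"]).round(2),"open",o["opening"])
if __name__=="__main__": go(*map(float,sys.argv[1:]))
E
python3 go.py -0.032 -0.172 0.09
```

```text
time 0.1 chute pos [-0.5352 -0.3881  0.2261] target world [ 0.594 -0.193  0.09 ] shift cm [-51.85  13.64 -17.61] turn [ 1.000e-03 -1.493e+00 -1.000e-03] F chute [-0.29  0.53 -0.08] open 0.09173815930215819
```

```bash
python3 -m pendant '[[[-51.85,0,-17.61,0,-1.493,0,6.2],[-51.85,0,-17.61,0,-1.493,0,6.2],[-51.85,0,-17.61,0,-1.493,0,6.2],[-51.85,0,-17.61,0,-1.493,0,6.2],[-51.85,0,-17.61,0,-1.493,0,6.2],[-51.85,0,-17.61,0,-1.493,0,6.2],[-51.85,0,-17.61,0,-1.493,0,6.2],[-51.85,0,-17.61,0,-1.493,0,6.2],[-51.85,0,-17.61,0,-1.493,0,6.2],[-51.85,0,-17.61,0,-1.493,0,6.2],[-51.85,0,-17.61,0,-1.493,0,6.2],[-51.85,0,-17.61,0,-1.493,0,6.2],[-51.85,0,-17.61,0,-1.493,0,6.2],[-51.85,0,-17.61,0,-1.493,0,6.2],[-51.85,6,-17.61,0,-1.493,0,6.2],[-51.85,10,-17.61,0,-1.493,0,6.2],[-51.85,13.6,-17.61,0,-1.493,0,6.2],[-51.85,13.6,-17.61,0,-1.493,0,6.2],[-51.85,13.6,-17.61,0,-1.493,0,6.2]]]' 20; python3 go.py -0.032 -0.172 0.09
python3 - <<'E'
from cell import viewer
import cv2,numpy as np
c=viewer.read_camera("side"); np.savez("side1.npz",**c)
cv2.imwrite("pics/side1.png",cv2.resize(c["image"][90:290,170:370,::-1],None,fx=3,fy=3,interpolation=cv2.INTER_CUBIC))
c=viewer.read_camera("wrist"); cv2.imwrite("pics/wrist1.png",c["image"][:,:,::-1]); np.savez("wrist1.npz",**c)
E
```

```text
time: 2.0
tool_pos: [0.594, -0.1945, 0.0917]
tool_rot: [-1.571, -0.0, -1.372]
contact_force: [0.5, -0.9, 0.7]
opening: 0.0621
time 2.0 chute pos [-0.0325 -0.1736  0.0917] target world [ 0.594 -0.193  0.09 ] shift cm [-0.16  0.17  0.05] turn [-0.    -0.001  0.   ] F chute [ 0.35 -1.01  0.7 ] open 0.062060769951096884
```

View pics/side1.png

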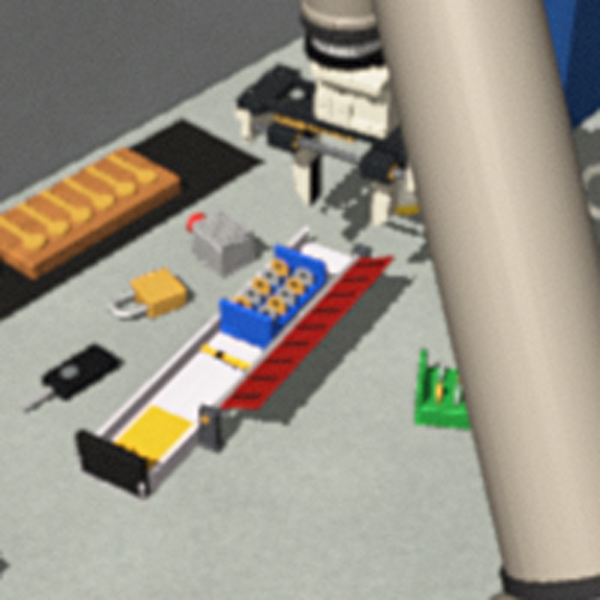

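View pics/wrist1.png

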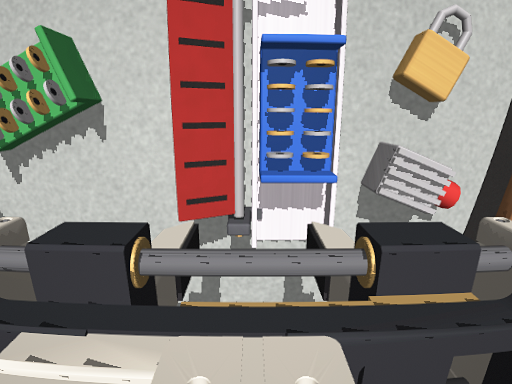

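The side view shows the fingers high above the chute's upstream end, with nothing touched and the rack unmoved. The wrist view shows the rack's rear plate edge near row 180 (cols 262–337) and the pedal's upstream end near row 218 (cols 178–236). I'll refine from this.

```bash
python3 - <<'E'
import numpy as np
from h import *
p=np.load("chute.npy");a=p[2];M=np.array([[np.cos(a),-np.sin(a),0],[np.sin(a),np.cos(a),0],[0,0,1]])
L=lambda w:((w-[p[0],p[1],0])@M*1000).round(1).tolist()
c=np.load("wrist1.npz")
print("rack rear top corners",L(world(c,[(262,181),(337,181)],.044)),"front",L(world(c,[(260,38),(344,38)],.044)))
print("pedal in/out upstream",L(world(c,[(237,215)],.039)),L(world(c,[(178,221)],.057)))
print("chute walls",L(world(c,[(252,100),(342,100)],.022)))
c=np.load("top0.npz");print("oil",L(world(c,[(360,172)],.1)))
E
```

```text
rack rear top corners [[-23.1, -150.1, 44.0], [31.2, -150.1, 44.0]] front [[-25.1, -54.8, 44.0], [30.0, -54.0, 44.0]]
pedal in/out upstream [[-41.7, -177.6, 39.0]] [[-82.2, -175.9, 57.0]]
chute walls [[-30.3, -93.0, 22.0], [37.4, -92.5, 22.0]]
oil [[-24.3, -313.6, 100.0]]
```

```bash
python3 - <<'E'
import numpy as np
p=np.load("chute.npy");a=p[2];p[:2]+=np.array([[np.cos(a),-np.sin(a)],[np.sin(a),np.cos(a)]])@[.0025,.0015];np.save("chute.npy",p)
E
python3 go.py -0.033 -0.169 0.030
```

```text
time 2.1 chute pos [-0.0336 -0.1756  0.0937] target world [ 0.595 -0.188  0.03 ] shift cm [-0.68  6.37  0.03] turn [-0.004 -0.001  0.003] F chute [-0.47 -0.09  0.25] open 0.06197695817062066
```

```bash
python3 -m pendant '[[[-0.5,1.5,0.1,0,0,0,6.2],[-0.5,3,0.1,0,0,0,6.2],[-0.5,4,0.1,0,0,0,6.2],[-0.5,4.5,0.1,0,0,0,6.2],[-0.5,5,0.1,0,0,0,6.2],[-0.5,5.5,0.1,0,0,0,6.2],[-0.5,6,0.1,0,0,0,6.2],[-0.5,6,0.1,0,0,0,6.2],[-0.5,6,0.1,0,0,0,6.2]]]'; python3 go.py -0.033 -0.169 0.026
python3 - <<'E'
from cell import viewer
import cv2,numpy as np
c=viewer.read_camera("side"); np.savez("side2.npz",**c)
a=cv2.resize(c["image"][140:260,190:320,::-1],None,fx=4,fy=4,interpolation=cv2.INTER_CUBIC)
c=viewer.read_camera("wrist");np.savez("wrist2.npz",**c)
b=cv2.resize(c["image"][:,100:400,::-1],None,fx=.7,fy=.7)
o=np.zeros((480,730,3),np.uint8);o[:,:520]=a;o[:b.shape[0],520:520+b.shape[1]]=b;cv2.imwrite("pics/c2.png",o)
E
```

```text
time: 3.0
tool_pos: [0.5948, -0.1887, 0.0311]
tool_rot: [-1.57, -0.001, -1.371]
contact_force: [-0.1, -1.8, 3.6]
opening: 0.0621
time 3.0 chute pos [-0.0331 -0.1695  0.0311] target world [ 0.595 -0.188  0.026] shift cm [-0.05  0.51  0.01] turn [-0.001  0.     0.001] F chute [-0.46 -1.74  3.63] open 0.062115194390579935
```

View pics/c2.png

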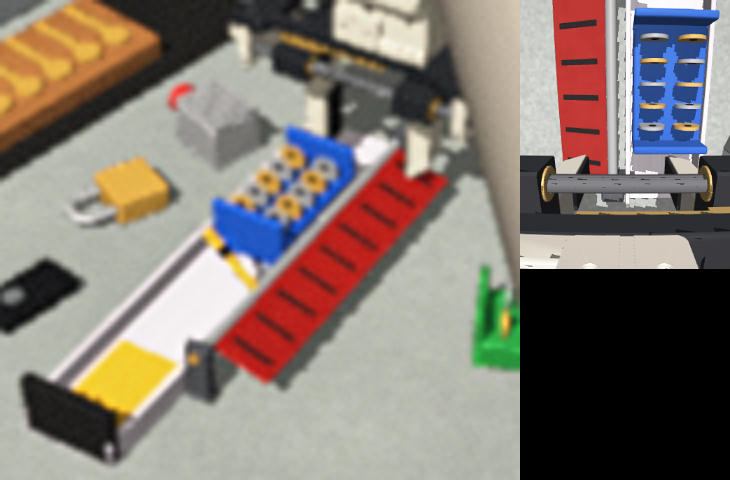

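The finger is on the pedal's upstream end and the arm is rising, with its tip at crop (207,232) and base at (255,285). The other finger is behind the rack. I'll go down further and measure the angle from the yellow tip.

```bash
python3 -m pendant '[[[0,0.2,0,0,0,0,6.2],[0,0.4,0,0,0,0,6.2],[0,0.5,0,0,0,0,6.2],[0,0.5,0,0,0,0,6.2]]]'; python3 go.py -0.033 -0.169 0.026
cat > ang.py <<'E'
import numpy as np,cv2,sys
from fit import proj,W
from cell import viewer
p=np.load("chute.npy"); c=viewer.read_camera("side"); n=sys.argv[1]
a=cv2.resize(c["image"][155:255,195:315,::-1],None,fx=5,fy=5,interpolation=cv2.INTER_CUBIC)
ths=(.7,.85,.95,1.05)
tips=proj(c,W(p,[(-44+52*np.cos(t),0,36+52*np.sin(t)) for t in ths]))
base=proj(c,W(p,[(-44,0,36)]))[0]
print("base",((base-[195,155])*5).round(),"tips",dict(zip(ths,((tips-[195,155])*5).round().tolist())))
for i,q in enumerate((tips-[195,155])*5+2): cv2.circle(a,tuple(int(v) for v in q),3,[(255,0,255),(0,255,0),(255,255,0),(0,0,255)][i],1)
cv2.imwrite(f"pics/{n}.png",a)
E
sed -i '/^f=least/,$ s/^/#/' fit.py; python3 ang.py a3
```

```text
time: 3.5
tool_pos: [0.5948, -0.1883, 0.026]
tool_rot: [-1.57, -0.001, -1.371]
contact_force: [0.9, -2.0, 5.3]
opening: 0.0623
time 3.5 chute pos [-0.033  -0.1691  0.026 ] target world [ 0.595 -0.188  0.026] shift cm [-0.01 -0.    0.  ] turn [-0.001  0.     0.001] F chute [ 0.46 -2.15  5.34] open 0.06228955907706563
base [290. 287.] tips {0.7: [224.0, 212.0], 0.85: [232.0, 207.0], 0.95: [238.0, 205.0], 1.05: [245.0, 204.0]}
```

View pics/a3.png

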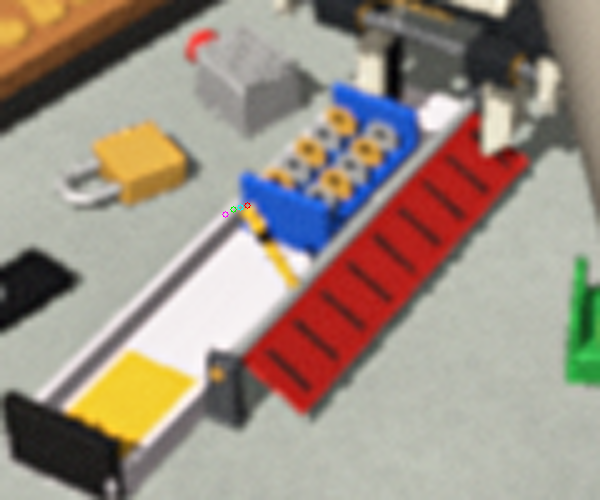

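The arm tip is at about (247,208) with its base at (293,287). Allowing for the 4 px offset, that gives a gate angle of about 1.0 rad with 5 N on the pedal, so it is well open. Now I push.

```bash
python3 -m pendant '[[[-0.3,0.05,0,0,0,0,6.2],[-0.6,0.05,0,0,0,0,6.2],[-0.9,0.05,0,0,0,0,6.2],[-1.2,0.05,0,0,0,0,6.2],[-1.6,0.05,0,0,0,0,6.2],[-2.0,0.05,0,0,0,0,6.2],[-2.4,0.05,0,0,0,0,6.2],[-2.8,0.05,0,0,0,0,6.2],[-3.2,0.05,0,0,0,0,6.2],[-3.6,0.05,0,0,0,0,6.2],[-4,0.05,0,0,0,0,6.2],[-4,0.05,0,0,0,0,6.2]]]'; python3 go.py -0.033 0.0305 0.0255
python3 ang.py a4
```

```text
time: 4.75
tool_pos: [0.5862, -0.1492, 0.0252]
tool_rot: [-1.571, -0.001, -1.371]
contact_force: [-0.9, -4.4, 4.0]
opening: 0.062
time 4.75 chute pos [-0.0338 -0.1291  0.0252] target world [0.555 0.007 0.025] shift cm [-15.96  -0.04   0.08] turn [0.    0.    0.001] F chute [-1.75 -4.13  3.99] open 0.061982944562176415
base [290. 287.] tips {0.7: [224.0, 212.0], 0.85: [232.0, 207.0], 0.95: [238.0, 205.0], 1.05: [245.0, 204.0]}
```

View pics/a4.png

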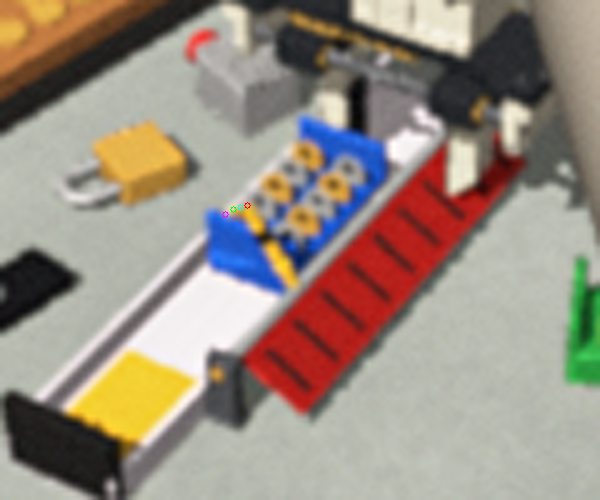

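The rack slid straight, its front now passing under the raised arm (tip still at 247,208), and the push force is about 4 N. I continue.

```bash
python3 -m pendant '[[[-0.5,0,0,0,0,0,6.2],[-1,0,0,0,0,0,6.2],[-1.5,0,0.05,0,0,0,6.2],[-2,0,0.05,0,0,0,6.2],[-2.5,0,0.05,0,0,0,6.2],[-3,0,0.05,0,0,0,6.2],[-3.5,0,0.05,0,0,0,6.2],[-4,0,0.05,0,0,0,6.2],[-4.5,0,0.05,0,0,0,6.2],[-5,0,0.05,0,0,0,6.2],[-5.5,0,0.05,0,0,0,6.2],[-6,0,0.05,0,0,0,6.2],[-6.5,0,0.05,0,0,0,6.2],[-7,0,0.05,0,0,0,6.2],[-7.5,0,0.05,0,0,0,6.2],[-8,0,0.05,0,0,0,6.2],[-8.5,0,0.05,0,0,0,6.2],[-9,0,0.05,0,0,0,6.2],[-9.5,0,0.05,0,0,0,6.2],[-10,0,0.05,0,0,0,6.2]]]'; python3 go.py -0.033 0.0305 0.0255
python3 -m pendant '[[[-0.5,0,0,0,0,0,6.2],[-1,0,0,0,0,0,6.2],[-1.5,0,0,0,0,0,6.2],[-2,0,0,0,0,0,6.2],[-2.5,0,0,0,0,0,6.2],[-3,0,0,0,0,0,6.2],[-3.5,0,0,0,0,0,6.2],[-4,0,0,0,0,0,6.2],[-4.4,0,0,0,0,0,6.2],[-4.4,0,0,0,0,0,6.2]]]'; python3 go.py -0.033 0.0305 0.0255; python3 ang.py a5
```

```text
time: 6.8
tool_pos: [0.5722, -0.0638, 0.0285]
tool_rot: [-1.562, -0.021, -1.373]
contact_force: [-1.3, -71.3, 12.5]
opening: 0.0621
time 6.8 chute pos [-0.0305 -0.0427  0.0285] target world [0.555 0.007 0.025] shift cm [-7.32  0.15 -0.26] turn [-0.009 -0.002  0.021] F chute [-15.41 -69.62  12.53] open 0.06211021611214623
time: 7.8
tool_pos: [0.5591, -0.0084, 0.026]
tool_rot: [-1.569, -0.002, -1.371]
contact_force: [1.0, -6.6, 6.8]
opening: 0.0622
time 7.8 chute pos [-0.0324  0.0143  0.026 ] target world [0.555 0.007 0.025] shift cm [-1.62  0.04 -0.06] turn [-0.002  0.     0.002] F chute [-0.31 -6.66  6.79] open 0.062159648574204876
base [290. 287.] tips {0.7: [224.0, 212.0], 0.85: [232.0, 207.0], 0.95: [238.0, 205.0], 1.05: [245.0, 204.0]}
```

View pics/a5.png

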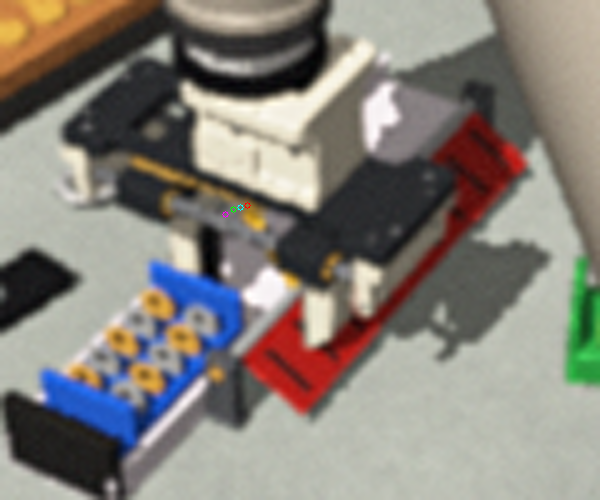

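The rack's rear plate has passed the arm and the rack is now close to the stop, at crop (45–240, 265–440). A 70 N transient came at chute y −43 mm, just as the gripper front reached the arm plane. It has since gone, with 7 N now. I'll raise 3 mm for clearance, since the gate needs less opening now that the rack is past, and finish gently while watching the force.

```bash
python3 -m pendant '[[[0,-0.3,0,0,0,0,6.2],[-0.2,-0.3,0,0,0,0,6.2],[-0.4,-0.3,0,0,0,0,6.2],[-0.6,-0.3,0,0,0,0,6.2],[-0.6,-0.3,0,0,0,0,6.2]]]'; python3 go.py -0.033 0.0305 0.0285
python3 - <<'E'
from cell import viewer
import cv2,numpy as np
from h import *
c=viewer.read_camera("side");np.savez("side6.npz",**c);w=viewer.read_camera("wrist");t=viewer.read_camera("top");np.savez("top6.npz",**t)
a=cv2.resize(w["image"][:,:,::-1],(400,300)); b=cv2.resize(c["image"][175:260,190:303,::-1],(400,300),interpolation=cv2.INTER_CUBIC)
d=cv2.resize(t["image"][155:225,190:335,::-1],(580,280),interpolation=cv2.INTER_CUBIC)
o=np.zeros((580,800,3),np.uint8);o[:300,:400]=a;o[:300,400:]=b;o[300:,:580]=d;cv2.imwrite("pics/c6.png",o)
E
```

```text
time: 8.35
tool_pos: [0.5568, -0.0021, 0.0282]
tool_rot: [-1.571, -0.0, -1.371]
contact_force: [0.2, -5.1, 3.6]
opening: 0.062
time 8.35 chute pos [-0.0333  0.0209  0.0282] target world [0.555 0.007 0.028] shift cm [-0.96 -0.03  0.03] turn [0. 0. 0.] F chute [-0.83 -5.01  3.64] open 0.06199788844630307
```

View pics/c6.png

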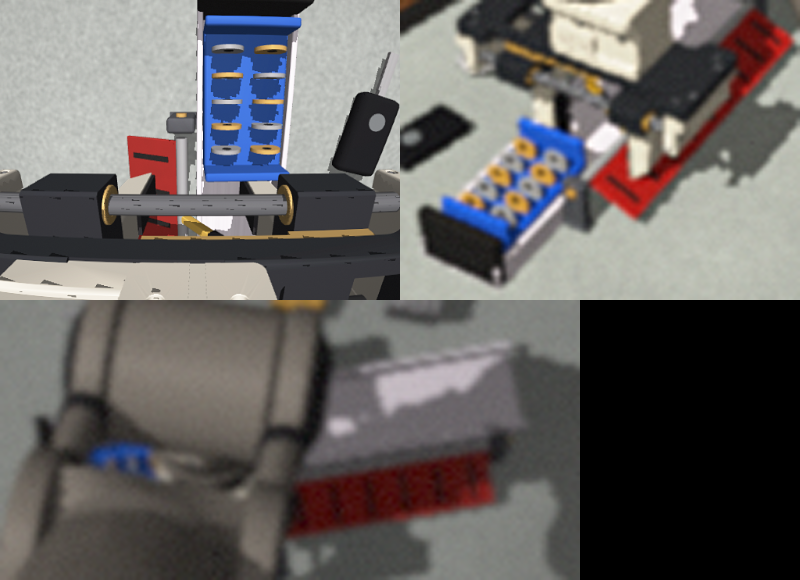

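The rack is upright and straight with a few mm left before the stop (wrist panel, rack front at row 20). The yellow arm is behind the rod at (205,230), clear of the rack. I keep pushing gently until the stop is felt.

```bash
python3 -m pendant '[[[-0.2,0,0,0,0,0,6.2],[-0.4,0,0,0,0,0,6.2],[-0.6,0,0,0,0,0,6.2],[-0.6,0,0,0,0,0,6.2]]]'; python3 -m pendant '[[[-0.15,0,0,0,0,0,6.2],[-0.2,0,0,0,0,0,6.2],[-0.2,0,0,0,0,0,6.2]]]'; python3 go.py -0.033 0.0305 0.0285
```

```text
time: 8.9
tool_pos: [0.5556, 0.0037, 0.0282]
tool_rot: [-1.571, -0.001, -1.371]
contact_force: [1.2, -5.3, 3.9]
opening: 0.0619
time: 9.2
tool_pos: [0.5553, 0.0055, 0.0282]
tool_rot: [-1.571, -0.001, -1.371]
contact_force: [-0.2, -6.0, 4.7]
opening: 0.0623
time 9.2 chute pos [-0.0333  0.0286  0.0282] target world [0.555 0.007 0.028] shift cm [-0.19 -0.03  0.03] turn [0.    0.    0.001] F chute [-1.4  -5.83  4.75] open 0.06234470578034976
```

```bash
python3 -m pendant '[[[-0.1,0,0,0,0,0,6.2],[-0.2,0,0,0,0,0,6.2],[-0.2,0,0,0,0,0,6.2]]]'; python3 -m pendant '[[[-0.1,0,0,0,0,0,6.2],[-0.2,0,0,0,0,0,6.2],[-0.2,0,0,0,0,0,6.2]]]'; python3 go.py -0.033 0.0305 0.0285
```

```text
time: 9.5
tool_pos: [0.5552, 0.006, 0.0282]
tool_rot: [-1.571, -0.003, -1.371]
contact_force: [0.2, -13.8, 3.0]
opening: 0.062
time: 9.8
tool_pos: [0.5551, 0.0061, 0.0283]
tool_rot: [-1.571, -0.005, -1.372]
contact_force: [0.8, -20.6, 3.3]
opening: 0.0618
time 9.8 chute pos [-0.0333  0.0293  0.0283] target world [0.555 0.007 0.028] shift cm [-0.12 -0.02  0.03] turn [ 0.    -0.001  0.005] F chute [ -3.31 -20.36   3.26] open 0.06175700503770396
```

The rack is home: motion stopped at y = 29.3 mm and the force rose to 20 N. I back off 4 mm, then lift straight up.

```bash
python3 -m pendant '[[[0.3,0,0,0,0,0,6.2],[0.6,0,0,0,0,0,6.2],[0.75,0,0,0,0,0,6.2],[0.75,-0.4,0,0,0,0,6.2],[0.75,-0.8,0,0,0,0,6.2],[0.75,-1.2,0,0,0,0,6.2],[0.75,-1.6,0,0,0,0,6.2],[0.75,-2,0,0,0,0,6.2],[0.75,-2.6,0,0,0,0,6.2],[0.75,-3.5,0,0,0,0,6.2],[0.75,-5,0,0,0,0,6.2],[0.75,-7,0,0,0,0,6.2],[0.75,-10,0,0,0,0,6.2],[0.75,-14,0,0,0,0,6.2],[0.75,-18,0,0,0,0,6.2],[0.75,-18,0,0,0,0,6.2]]]'; python3 go.py 0 0 .1
python3 - <<'E'
from cell import viewer
import cv2,numpy as np
c=viewer.read_camera("side");np.savez("side7.npz",**c);w=viewer.read_camera("wrist");np.savez("wrist7.npz",**w)
a=cv2.resize(w["image"][:,:,::-1],(400,300)); b=cv2.resize(c["image"][175:260,190:303,::-1],(400,300),interpolation=cv2.INTER_CUBIC)
d=cv2.resize(c["image"][:,:,::-1],(370,278))
o=np.zeros((580,800,3),np.uint8);o[:300,:400]=a;o[:300,400:]=b;o[300:578,:370]=d;cv2.imwrite("pics/c7.png",o)
E
```

```text
time: 11.4
tool_pos: [0.5589, 0.002, 0.2146]
tool_rot: [-1.56, -0.004, -1.371]
contact_force: [0.7, 0.5, 0.6]
opening: 0.062
time 11.4 chute pos [-0.0305  0.0245  0.2146] target world [ 0.594 -0.016  0.1  ] shift cm [ 2.41 11.5   2.92] turn [-0.011  0.     0.004] F chute [0.82 0.36 0.61] open 0.06204302943271971
```

View pics/c7.png

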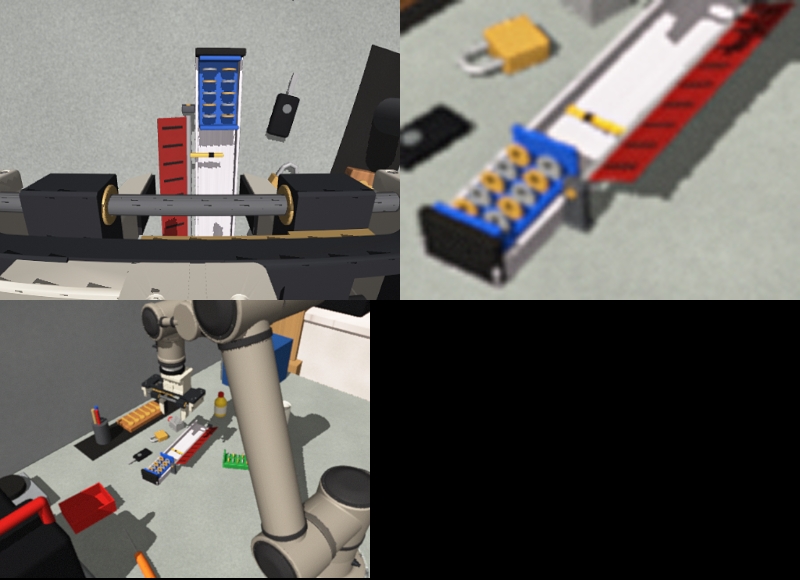

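The rack is upright and flush with the stop (wrist panel rows 50–128), the gate lies flat across the chute behind it at (208,155), the bystanders look untouched, and the robot is clear. Handing in.

```bash
python3 -c "
from cell import robot
print(robot.hand_in())"
```

```text
the job is handed in; nothing more can be done
None
```

The rack is home and the gate is shut behind it, but a force spike of about 70 N on the way may have broken the 40 N contact limit. The job is handed in and no verdict was reported.

- **What I did:** One finger pressed the pedal down to a gate angle of about 1.0 rad, estimated from the image. The other finger pushed the rack under the raised arm until it met the stop. There, motion ended at y = 29 mm and the force rose to 20 N. I then backed off 4 mm and lifted straight up at about 11 s.
- **Last checks:** The final pictures show the rack upright and flush against the stop, and the yellow arm lying level across the chute behind it. The bystanders in view look undisturbed, and the force on the free gripper is below 1 N. I judged these by eye; I did not measure the rack's final position or the bystanders' shift.
- **What disagreed:** The 70 N reading came mid-push, at chute y of about −43 mm, with the tool tilted about 0.02 rad and lifted about 3 mm. Most likely the front of the gripper caught on the raised arm. The next reading was back to about 7 N. If the gripper's body made that contact, it exceeds the 40 N limit and the run may have failed. It stayed below the 120 N wrist limit in the readings I took, but I had only the end-of-call values, so the peak could have been higher.
- **Gate angle:** I did not measure it during the spike.

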